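Press the swatch holder home behind the jar carrier's lip

ROBOT

A 7-joint arm with a two-finger parallel gripper is mounted at the origin on the work surface. World frame = base frame: x ahead of the robot, y to its left, z up, the work surface at z = 0. Lengths are in m, angles in rad, forces in N, time in s.
With the tool pointing down it reaches from about 0.425 to 0.925 m from the base axis. Payload 6.8 kg.
Tool frame: the origin (TCP) lies midway between the tips of the shut fingers; the grasp point (between the pads) lies r.grip_point_offset behind it (r.grip_point_offset is the distance from the TCP to the grasp point, in m); z points along the fingers, y is the direction in which the jaws open and shut (so a half turn about z gives the same grasp; the last joint's range is limited). The gripper opens to 85 mm and grips with 20 to 120 N. Pads are 22 mm wide; open, the fingers measure 114 mm over their backs; the gripper's body (76 mm by 85 mm) begins 54 mm behind the grasp point. The pads swing forward as they close: fully open they stand 13 mm farther back than shut.
Start: joints at [1.236, 0.477, 0.022, 1.555, -0.011, 1.109, -0.083], TCP at [0.152, -0.658, 0.231] pointing down, gripper open.
Joint ranges: [-2.96, 2.96], [-0.34, 2.1], [-1.41, 1.46], [0.24, 2.44], [-1.37, 4.51], [0.17, 1.92], [-2.96, 2.96]. Speed limits (rad/s): [2.39, 2.39, 3.14, 3.14, 3.14, 3.14, 3.14].

INTERFACE

Orientations are given as a rotation vector (axis times angle).
In Python, from bench import r gives the robot as it stands. The module is installed in compiled form; this text tells all that it offers.
- The arm moves only by the tool play_rows, never from a script. Its argument "deltas" is a list of rows, each a list of 3 entries, a list of its own where there are three numbers: the finger opening in mm, from 0 to 85.4, then the shift along the tool's x, y, z in mm, then the turn, a rotation vector about the tool's x, y, z in rad. A call has 1 to 8 rows; each row is the pose to reach, as a shift and turn from the pose measured when the call began, along the tool's axes at that moment; what a row does not reach only later rows make up. A row lasts 1/8 s, in which the tool goes at most 62.5 mm and 10.7 degrees, less where a joint would pass 70% of its speed; a pose out of reach is approached as far as the arm can. A call with a gripper value outside its range is refused whole. The fingers move at their own pace and stop on an object; "squeeze" is the grip in N (left out, the last holds). Time passes only in rows, so rows that repeat a pose let the fingers close. It gives the time, the measured TCP pose, the force and the opening at its end, in the units of the state.
- r.get_obs(): the state, without advancing time (a new reading comes with each control period).
- r.grab_frame(name): name is "scene" or "top" or "wrist"; returns (picture, depth): 400x640x3 uint8, red, green, blue; 400x640 float32, m along the optical axis (not along the pixel's ray), 0 where there is no reading.
- r.camera_model(name): a dict with "mtx" (3x3 intrinsics, pixels), "D" ([k1, k2, p1, p2, k3] as OpenCV has them; the pictures are not rectified), "rvec" (rotation vector, rad) and "tvec" (3), from world to camera coordinates, as OpenCV has them; the wrist camera has in their place "T_tool_cam" (4x4, takes a point from camera to tool coordinates, whose origin is the TCP and whose axes are the flange's). Camera axes: x right, y down, z forward; pixel columns grow to the right and rows downward; lengths in m; the calibration is good to about 2 mm. A picture is of the moment at which its call begins: read the wrist's pose just before it. camera_model takes no time and is no camera call.
- r.hand_in(): hands the job in, once; it reports no verdict.
The state is a dict: "clock": time; "joints": joint angles; "qvel": joint speeds; "tau": joint torques, N m; "tcp_pos": TCP position; "orientation": TCP orientation; "contact_force": force on the tool from outside, world axes, zero at the start; "moment": the same for the moment, N m; "grip_width": finger opening in m.
Only numpy, scipy, OpenCV 4.12 (cv2) and the standard library are available. Lean on these libraries where they do the work, as an engineer would, in place of code of your own. Each camera call takes 0.05 s, during which the arm holds its last target. There are 200 camera calls.

TASK

Push the jar carrier along its rail until it clicks into the labelling station, where its side tab lines up with the steel index post. Then take the wide swatch holder out of the wooden stand and push it straight down into the slot behind the carrier's front lip, fully home against the sprung foot. Keep it there: finish while still holding it pressed home upright, with the carrier still in its station, and leave the narrow holder and everything else on the table where it stands.

Things in the scene. Friction and masses are not known exactly. Their poses are not given: they have to be found in the camera images.
- carrier (a joint): How far the jar carrier has slid on its rail (m), 0 to 0.19, growing along the rail's +y; starts at 0 to 0.06. It slides with about 1.5 N and stays where left. The station is a sprung detent at 0.150: a bump is met at 0.134 and needs 7 N (crest 0.142), past it the carrier centres itself from 0.145 to 0.155; 7 N more pushes it out over a second bump (crest 0.158), so push slowly.
- pushface (a point): Middle of the outer face of the carrier's rear (-y) plywood end plate, 58 mm above the table; the face is 116 mm wide, 36 to 81 mm above the table. Moves with the carrier. Axes: y along the rail towards the station, x across it (away from the robot), z up. The deck is 120 mm across by 130 mm along the rail; two fixed 48 mm jars stand on its far half, tops 88 mm above the table.
- lip (a point): Middle of the slot behind the carrier's aluminium front lip (robot side), at the top of its straight part, 76 mm above the table, 40 mm robot-side of the carrier's middle. Moves with the carrier. Axes: x across the slot, y along it (along the rail), z up. Slot 7.5 mm wide, 74 mm long; flared guides above it open to 17 mm at 84 mm above the table. A sprung foot lies 18 mm below this point.
- foot (a joint): How far the sprung rubber foot in the slot is pressed down (m), 0 (up, its top 18 mm below lip) to 0.010 (firm stop, 28 mm below). The spring takes 3.5 N at 0 and 10.5 N at 0.010 and pushes the holder back out if it is let go. Pressed home means at or close to 0.010.
- station (a point): Fixed point on the rail's middle line, 36 mm above the table: the middle of the carrier's deck top lies here when it is in the station. A thin steel index post, 46 mm tall, stands 73 mm across the rail from it (+x). Axes: y along the rail, z up. The rail bed is 370 mm long and 100 mm wide, 24 mm high at its ends.
- holder: Wide swatch holder: upright aluminium plate 64 mm wide (its y), 5 mm thick (its x), 80 mm tall, about 60 g, with a 12 mm thick grip rib over its top 20 mm and a swatch on both faces; either way round is alike. Origin: centre of its underside, z up. It stands upright in one of the wooden stand's slots, underside 10 mm above the table, 25 mm deep.
- narrow: The narrow swatch holder, the same but only 40 mm wide, in the stand's other slot. Not to be used; leave it. Origin: centre of its underside.
- stand: Fixed wooden stand 190 mm long (its y), 60 mm wide, 35 mm tall, with two slots 66 mm long along its y, 48 mm either side of its middle. Origin: centre of its underside.
- jar: Loose green paint jar, 70 mm across, 80 mm tall; bystander, leave it. Origin: centre of its underside.
- squeeze_a: Loose white bottle, 42 mm across, 130 mm tall; bystander. Origin: centre of its underside.
- squeeze_b: Loose white bottle, as the other; bystander. Origin: centre of its underside.
- brushpot: Loose dark pot with brushes, 76 mm across, 210 mm tall in all; bystander. Origin: centre of its underside.
- knife: Palette knife lying on the table; bystander.
- block: Cork block 60 x 35 x 22 mm on the table; bystander. Origin: centre of its underside.
- tape: Roll of tape lying flat, 90 mm across, 24 mm high; bystander. Origin: centre of its underside.

How it is judged:
By the outcome, as a careful person would: the job done as asked, in the order asked, and still so for the second after the job is handed in, while the arm keeps its last pose, push and grip.
It also fails if it takes over 72 s, if anything falls off the work surface, if the arm or the gripper's body presses on something with over 40 N, if the wrist force passes 120 N, or if a joint passes its speed limit or range.

## Working session

There is one attempt and no reset: what is moved stays moved. The work goes in short steps, Python scripts to look and compute and a tool call to move; the robot and the scene stay as the last step left them, time stands still between calls to the robot, and variables do not carry over. Pictures are saved under pics/ and viewed, about 8 in all and at most 12, crops included, and the job is handed in when it is done.

Besides the shell and the picture viewer there is one more tool, called after "Emit:" by a JSON object that holds its "api" and its "payload". play_rows: Moves the arm, as the interface text tells. Its arguments: {"type":"object","properties":{"deltas":{"type":"array"},"squeeze":{"type":"number"}},"required":["deltas"]}

```bash
mkdir -p pics
cat > h.py <<'E'
import numpy as np, cv2
from bench import r
from scipy.spatial.transform import Rotation as R
def cam(name,obs=None):
    m=r.camera_model(name); K=np.array(m["mtx"],float); D=np.array(m["D"],float)
    if name=="wrist":
        o=obs or r.get_obs(); T=np.eye(4); T[:3,:3]=R.from_rotvec(o["orientation"]).as_matrix(); T[:3,3]=o["tcp_pos"]
        T=T@np.array(m["T_tool_cam"])
    else:
        W=np.eye(4); W[:3,:3]=R.from_rotvec(np.ravel(m["rvec"])).as_matrix(); W[:3,3]=np.ravel(m["tvec"]); T=np.linalg.inv(W)
    return K,D,T
def grab(name,png=None):
    c=cam(name); p,d=r.grab_frame(name)
    if png: cv2.imwrite("pics/"+png,p[:,:,::-1])
    return p,d,c
def cloud(d,c):
    K,D,T=c; v,u=np.mgrid[:d.shape[0],:d.shape[1]]
    n=cv2.undistortPoints(np.stack([u,v],-1).reshape(-1,1,2).astype(float),K,D).reshape(*d.shape,2)
    P=np.dstack([n*d[...,None],d]); return P@T[:3,:3].T+T[:3,3]
def ray_z(px,z,c):
    K,D,T=c; n=cv2.undistortPoints(np.array(px,float).reshape(-1,1,2),K,D).reshape(-1,2)
    w=np.c_[n,np.ones(len(n))]@T[:3,:3].T; return T[:3,3]+w*((z-T[2,3])/w[:,2])[:,None]
E
python3 - <<'E'
from h import *
for n in("scene","top"):
    p,d,c=grab(n,n+"0.png"); np.savez(f"{n}0.npz",p=p,d=d,T=c[2],K=c[0],D=c[1]); print(n,c[2][:3].round(3).tolist())
    a=cv2.imread(f"pics/{n}0.png"); 
print(r.get_obs(),r.grip_point_offset)
a=np.vstack([cv2.imread("pics/top0.png")]);cv2.imwrite("pics/t.png",a)
E
```

```text
scene [[0.685, 0.583, -0.437, 0.98], [0.729, -0.534, 0.429, -0.485], [0.017, -0.612, -0.791, 0.883]]
top [[-0.022, -0.99, 0.139, 0.402], [-1.0, 0.02, -0.02, -0.035], [0.017, -0.139, -0.99, 1.288]]
{'clock': 0.1, 'joints': array([ 1.23589453,  0.47772911,  0.02237077,  1.55632919, -0.01149373,
        1.10927656, -0.08310526]), 'qvel': array([-0.00041586, -0.00260843,  0.00115086, -0.00299564, -0.00108422,
        0.00132443, -0.00135052]), 'tau': array([ 3.29232775e-03, -5.97761679e+01,  1.61334481e+00, -2.81951702e+01,
        1.28175478e-02,  5.19432651e-03, -7.26283417e-06]), 'tcp_pos': array([ 0.15163834, -0.65721852,  0.23042552]), 'orientation': array([-3.11984338e+00, -3.55306099e-01,  4.97225565e-04]), 'contact_force': array([-0.45661539,  0.95531003,  0.00534931]), 'moment': array([0.00410887, 0.00149487, 0.00452929]), 'grip_width': 0.08554897988960143} 0.0187
```

View pics/top0.png

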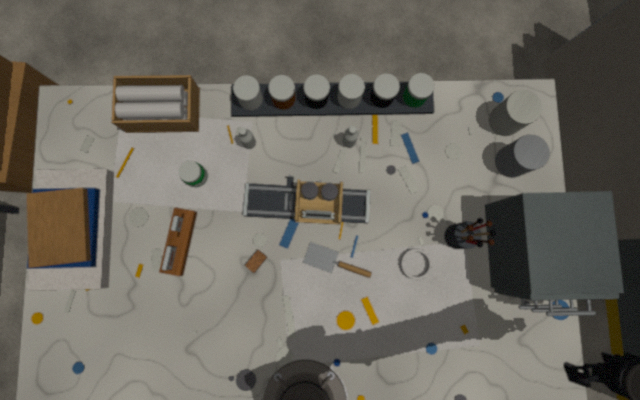

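View pics/scene0.png

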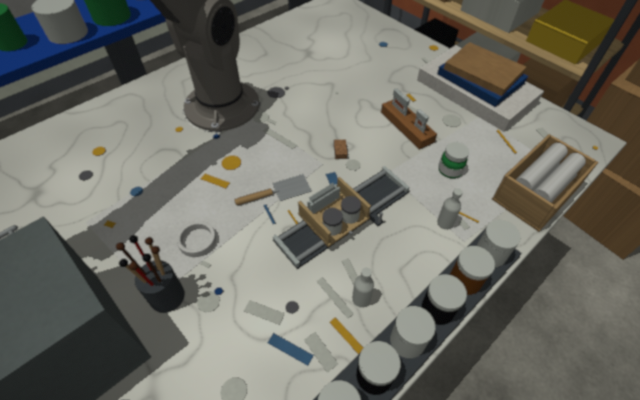

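Top: carrier at about (318,202) on its rail (245–370), post near (291,183), stand at (178,242) with two holders, and the cork block at (256,261). Now measuring from depth.

Run:
```python
from h import *
C={}
for n in("scene","top"):
    z=np.load(n+"0.npz"); C[n]=(cloud(z["d"],(z["K"],z["D"],z["T"])),z)
P,z=C["top"]; c=(z["K"],z["D"],z["T"])
tab=P[300:340,60:200].reshape(-1,3); print("table z",np.median(tab[:,2]))
def box(n,u0,u1,v0,v1,lo,hi):
    Q=C[n][0][v0:v1,u0:u1].reshape(-1,3); return Q[(Q[:,2]>lo)&(Q[:,2]<hi)]
def rect(Q,l):
    q=cv2.minAreaRect((Q[:,:2]*1000).astype(np.float32)); print(l,len(Q),np.round(q[0],1),np.round(q[1],1),round(q[2],1),'z',np.percentile(Q[:,2],[5,50,95]).round(3))
for n,b,b2 in(("top",(155,202,203,282),(235,378,170,232)),("scene",(375,442,80,150),(268,415,163,268))):
    rect(box(n,*b,.025,.042),n+" stand top"); rect(box(n,*b,.06,.11),n+" holders")
    Q=box(n,*b,.06,.11); 
    k=cv2.kmeans(Q.astype(np.float32)[:,:2].copy(),2,None,(3,50,1e-6),5,0)[1].ravel()
    for i in(0,1): rect(Q[k==i],"  h%d"%i)
    rect(box(n,*b2,.012,.032),n+" rail"); rect(box(n,*b2,.05,.1),n+" carrier hi"); rect(box(n,*b2,.083,.1),n+" jars");rect(box(n,*b2,.07,.081),n+" carrier 70-81")
# rail/stand corners from image ray
print(ray_z([(245,184),(244,215),(369,189),(369,221)],.024,c).round(3).tolist(), ray_z([(291,182)],.046,c).round(3))
s=cv2.resize(cv2.imread("pics/top0.png")[165:285,150:380],None,fx=3.4,fy=3.4,interpolation=cv2.INTER_CUBIC);cv2.imwrite("pics/c1.png",s)
```

```text
table z -0.00044789192526673016
top stand top 1122 [459.5 357.4] [ 62.3 189.4] 78.7 z [0.029 0.035 0.039]
top holders 260 [453.9 358.7] [ 14.5 147.7] 78.8 z [0.064 0.089 0.093]
  h0 163 [412.5 366.9] [14.3 63.3] 79.3 z [0.065 0.089 0.093]
  h1 97 [506.8 347.3] [12.9 39.5] 79.5 z [0.067 0.089 0.092]
top rail 1094 [571.3 -19.7] [373.1 130.6] 82.0 z [0.013 0.021 0.028]
top carrier hi 988 [570.3 -41.3] [156.6 129.6] 85.4 z [0.058 0.084 0.091]
top jars 546 [563.8 -53.8] [129.8 108.3] 84.9 z [0.083 0.088 0.092]
top carrier 70-81 219 [562.4 -53.8] [130.2 116.7] 85.7 z [0.073 0.079 0.081]
scene stand top 859 [464. 437.] [244.5 197.7] 85.4 z [0.028 0.035 0.039]
scene holders 321 [452.1 357.6] [ 15.9 150.9] 78.4 z [0.063 0.083 0.093]
  h0 134 [505.9 346.7] [15.3 41.1] 78.7 z [0.063 0.084 0.093]
  h1 187 [411.4 366.4] [15.2 67.5] 76.6 z [0.063 0.082 0.092]
scene rail 1198 [565.6 -16.7] [375.1 241.7] 60.6 z [0.013 0.022 0.028]
scene carrier hi 2007 [562.2 -51.8] [132.1 118.1] 86.0 z [0.054 0.08  0.09 ]
scene jars 716 [561.7 -52.5] [130.  107.1] 85.7 z [0.084 0.088 0.091]
scene carrier 70-81 480 [561.6 -51.6] [131.8 117.4] 85.7 z [0.071 0.076 0.081]
[[0.622, 0.163, 0.024], [0.53, 0.166, 0.024], [0.6, -0.203, 0.024], [0.505, -0.2, 0.024]] [[0.622 0.026 0.046]]
```

View pics/c1.png

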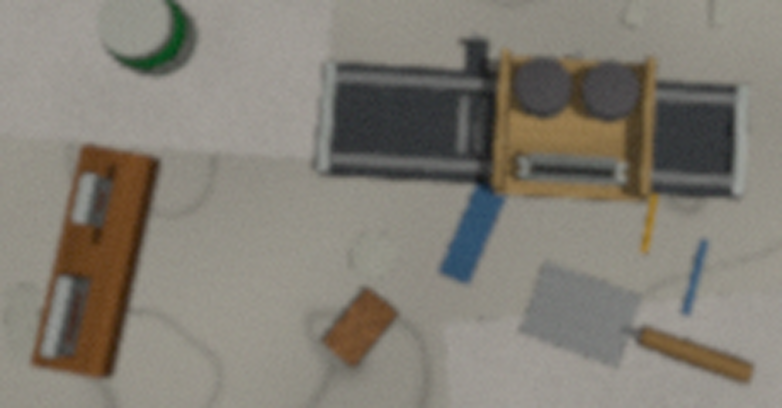

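```bash
cat >> h.py <<'E'
def go(pos,yaw_y,o=None,tilt=0):
    """shift (mm) and turn in tool axes to put TCP at pos, tool down, tool y at world angle yaw_y deg"""
    o=o or r.get_obs(); A=R.from_rotvec(o["orientation"]); a=np.radians(yaw_y)
    y=np.array([np.cos(a),np.sin(a),0]); z=np.array([0,0,-1.]); B=R.from_matrix(np.c_[np.cross(y,z),y,z])
    return (A.inv().apply(np.array(pos)-o["tcp_pos"])*1000).round(1).tolist(), (A.inv()*B).as_rotvec().round(4).tolist()
E
python3 - <<'E'
from h import *
for n in("scene","top"):
    z=np.load(n+"0.npz"); P=cloud(z["d"],(z["K"],z["D"],z["T"])).reshape(-1,3)
    for l,(x0,x1,y0,y1,z0,z1) in dict(post=(.62,.67,-.0,.08,.035,.052),tab=(.624,.67,-.1,0,.02,.06),pot=(.38,.56,-.52,-.38,.03,.3),box=(.2,.7,-1.,-.55,.03,.6)).items():
        Q=P[(P[:,0]>x0)&(P[:,0]<x1)&(P[:,1]>y0)&(P[:,1]<y1)&(P[:,2]>z0)&(P[:,2]<z1)]
        if len(Q): print(n,l,len(Q),Q.min(0).round(3),np.median(Q,0).round(3),Q.max(0).round(3))
print(R.from_rotvec(r.get_obs()["orientation"]).as_matrix().round(3).tolist())
print(go([.34,-.36,.30],-50));
E
```

```text
scene post 28 [0.62  0.001 0.036] [0.638 0.029 0.043] [0.644 0.036 0.051]
scene tab 27 [ 0.624 -0.061  0.029] [ 0.625 -0.024  0.034] [ 0.63  -0.     0.047]
scene pot 2330 [ 0.419 -0.497  0.03 ] [ 0.474 -0.46   0.102] [ 0.496 -0.422  0.218]
scene box 18478 [ 0.252 -0.729  0.03 ] [ 0.521 -0.616  0.239] [ 0.646 -0.55   0.245]
top post 6 [0.639 0.029 0.044] [0.642 0.03  0.046] [0.646 0.032 0.052]
top tab 10 [ 0.625 -0.061  0.03 ] [ 0.625 -0.016  0.036] [ 0.628 -0.003  0.041]
top pot 999 [ 0.419 -0.497  0.03 ] [ 0.456 -0.451  0.103] [ 0.493 -0.423  0.216]
top box 14840 [ 0.249 -0.776  0.03 ] [ 0.424 -0.628  0.239] [ 0.7   -0.55   0.247]
[[0.974, 0.225, -0.0], [0.225, -0.974, 0.002], [-0.0, -0.002, -1.0]]
([250.4, -247.4, -69.2], [-0.0016, -0.0002, -0.4713])
```

Emit:
{"api": "play_rows", "payload": {"deltas": [[0, [0, 0, -60], [0, 0, 0]], [0, [20, -20, -100], [0, 0, -0.06]], [0, [70, -70, -100], [0, 0, -0.16]], [0, [120, -120, -100], [0, 0, -0.26]], [0, [165, -165, -90], [0, 0, -0.35]], [0, [210, -210, -80], [0, 0, -0.44]], [0, [250, -247, -70], [0, 0, -0.47]], [0, [250, -247, -70], [0, 0, -0.47]]]}}

```text
clock: 1.1
tcp_pos: [0.3418, -0.3561, 0.3001]
orientation: [-2.946, -1.082, -0.0]
contact_force: [-0.4, -1.1, -0.0]
grip_width: 0.0002
```

Run:
```python
from h import *
u=np.array([np.sin(np.radians(4)),np.cos(np.radians(4))]); c=np.array([.5625,-.052])
f=c-65*u/1000; print("face",f)
print(go([*(f-.05*u),.16],-4),go([*(f-.05*u),.05],-4))
```

```text
face [ 0.55796583 -0.11684166]
([284.5, -6.3, 140.5], [-0.0024, -0.0026, -0.7969]) ([284.3, -5.9, 250.5], [-0.0024, -0.0026, -0.7969])
```

Emit:
{"api": "play_rows", "payload": {"deltas": [[0, [50, -1, 25], [0, 0, -0.15]], [0, [100, -2, 50], [0, 0, -0.3]], [0, [150, -3, 75], [0, 0, -0.45]], [0, [200, -4, 100], [0, 0, -0.6]], [0, [250, -5, 130], [0, 0, -0.75]], [0, [284, -6, 150], [0, 0, -0.797]], [0, [284, -6, 205], [0, 0, -0.797]], [0, [284, -6, 250], [0, 0, -0.797]]]}}

```text
clock: 2.1
tcp_pos: [0.5539, -0.1676, 0.0484]
orientation: [-2.296, -2.14, -0.001]
contact_force: [-0.7, -0.5, 0.7]
grip_width: 0.0001
```

Run:
```python
from h import *
o=r.get_obs(); print(R.from_rotvec(o["orientation"]).as_matrix().round(3).tolist(),o["tcp_pos"])
p,d,c=grab("scene"); np.savez("s1.npz",p=p,d=d)
cv2.imwrite("pics/c2.png",cv2.resize(p[140:290,230:430,::-1],None,fx=4,fy=4,interpolation=cv2.INTER_CUBIC))
print(go([.554+.007,-.167+.1,.05],-4))
```

```text
[[0.07, 0.998, -0.002], [0.998, -0.07, 0.003], [0.003, -0.002, -1.0]] [ 0.55392693 -0.16763325  0.04842735]
([100.6, 4.0, -6.6], [-0.0106, -0.0046, -0.0008])
```

View pics/c2.png

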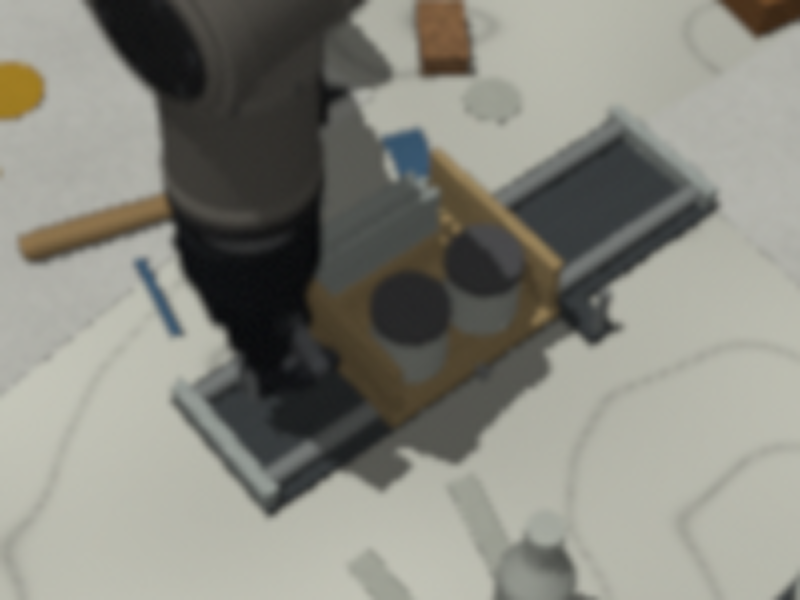

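The closed fingers hang behind the rear plate, clear and centred on it. Now the push along tool +x.

Emit:
{"api": "play_rows", "payload": {"deltas": [[0, [15, 0, 0], [0, 0, 0]], [0, [30, 0, 0], [0, 0, 0]], [0, [36, 0, 0], [0, 0, 0]], [0, [42, 0, 0], [0, 0, 0]], [0, [48, 0, 0], [0, 0, 0]], [0, [54, 0, 0], [0, 0, 0]], [0, [60, 0, 0], [0, 0, 0]], [0, [60, 0, 0], [0, 0, 0]]]}}

```text
clock: 3.15
tcp_pos: [0.554, -0.1062, 0.0431]
orientation: [-2.289, -2.135, 0.006]
contact_force: [0.4, -0.2, -0.1]
grip_width: -0.0001
```

```bash
cat > car.py <<'E'
from h import *
pts=[]
def meas():
    u=np.array([np.sin(np.radians(4.)),np.cos(np.radians(4.))]); w=np.array([u[1],-u[0]]); post=np.array([.641,.030])
    for n in("scene","top"):
        p,d,c=grab(n); P=cloud(d,c).reshape(-1,3); S=post-.073*w
        q=P[:,:2]-S; s=q@u; t=q@w
        # jar tops: far half, 83..93 mm
        m=(P[:,2]>.083)&(P[:,2]<.093)&(t>.002)&(t<.056)&(abs(s)<.16)
        e=(P[:,2]>.05)&(P[:,2]<.0815)&(abs(t)<.05)&(s>-.05)&(s<.11)
        print(n,"jars s range mm",(np.percentile(s[m],[1,99])*1000).round(1),"mid",(np.percentile(s[m],[1,99]).mean()*1000).round(1),"+plate far s",(np.percentile(s[e],[98,99.5])*1000-65).round(1))
meas(); print(r.get_obs()["tcp_pos"],r.get_obs()["contact_force"])
E
python3 car.py
```

```text
scene jars s range mm [-153.6   -5.9] mid -79.7 +plate far s [-67.3 -66.1]
top jars s range mm [-105.1   -6.2] mid -55.6 +plate far s [-68.8 -68.6]
[ 0.55375159 -0.10679233  0.04299283] [ 0.51778717 -0.44116261  0.23966508]
```

Run:
```python
from h import *
u=np.array([np.sin(np.radians(4.)),np.cos(np.radians(4.))]); w=np.array([u[1],-u[0]]); S=np.array([.641,.030])-.073*w
o=r.get_obs(); q=o["tcp_pos"][:2]-S; print("s,t",q@u,q@w)
print(go([*(S+u*(q@u+.045)+w*(-.002)),.05],-4))
```

```text
s,t -0.14254524920251313 -0.004493724112612405
([45.0, 2.4, -6.8], [-0.0114, -0.005, -0.0004])
```

Emit:
{"api": "play_rows", "payload": {"deltas": [[0, [6, 1, -3], [-0.011, -0.005, 0]], [0, [12, 2, -6], [-0.011, -0.005, 0]], [0, [18, 2.5, -7], [-0.011, -0.005, 0]], [0, [24, 2.5, -7], [-0.011, -0.005, 0]], [0, [30, 2.5, -7], [-0.011, -0.005, 0]], [0, [36, 2.5, -7], [-0.011, -0.005, 0]], [0, [42, 2.5, -7], [-0.011, -0.005, 0]], [0, [45, 2.5, -7], [-0.011, -0.005, 0]]]}}

```text
clock: 4.25
tcp_pos: [0.5598, -0.0614, 0.0503]
orientation: [2.297, 2.143, 0.001]
contact_force: [0.1, -1.3, 1.6]
grip_width: -0.0001
```

```bash
python3 car.py
python3 - <<'E'
from h import *
u=np.array([np.sin(np.radians(4.)),np.cos(np.radians(4.))]); w=np.array([u[1],-u[0]]); S=np.array([.641,.030])-.073*w
o=r.get_obs(); q=o["tcp_pos"][:2]-S; print("s,t",q@u,q@w)
print(go([*(S+u*(q@u+.01)+w*(-.002)),.05],-4))
E
```

```text
scene jars s range mm [-89.2  38.2] mid -25.5 +plate far s [-23.  -21.9]
top jars s range mm [-46.4  38.9] mid -3.7 +plate far s [-24.3 -23.5]
[ 0.55968055 -0.06129051  0.05021776] [-0.27205309  0.35740931  0.14106425]
s,t -0.09674068459889623 -0.0017532540254168076
([10.0, -0.2, 0.2], [-0.0001, -0.0006, 0.0005])
```

Emit:
{"api": "play_rows", "payload": {"deltas": [[0, [2, 0, 0], [0, 0, 0]], [0, [4, 0, 0], [0, 0, 0]], [0, [6, 0, 0], [0, 0, 0]], [0, [7, 0, 0], [0, 0, 0]], [0, [8, 0, 0], [0, 0, 0]], [0, [9, 0, 0], [0, 0, 0]], [0, [10, 0, 0], [0, 0, 0]], [0, [10, 0, 0], [0, 0, 0]]]}}

```text
clock: 5.35
tcp_pos: [0.5602, -0.0519, 0.0502]
orientation: [-2.297, -2.143, 0.0]
contact_force: [0.7, -2.9, -1.5]
grip_width: -0.0001
```

Emit:
{"api": "play_rows", "payload": {"deltas": [[0, [1, 0, 0], [0, 0, 0]], [0, [1.7, 0, 0], [0, 0, 0]], [0, [2.4, 0, 0], [0, 0, 0]], [0, [3.1, 0, 0], [0, 0, 0]], [0, [3.8, 0, 0], [0, 0, 0]], [0, [4.4, 0, 0], [0, 0, 0]], [0, [5, 0, 0], [0, 0, 0]], [0, [5, 0, 0], [0, 0, 0]]]}}

```text
clock: 6.35
tcp_pos: [0.5603, -0.0511, 0.0502]
orientation: [2.299, 2.137, -0.006]
contact_force: [-1.8, -12.5, 1.1]
grip_width: -0.0002
```

```bash
python3 car.py
```

```text
scene jars s range mm [-92.3  49.7] mid -21.3 +plate far s [-13. -11.]
top jars s range mm [-32.1  49.4] mid 8.7 +plate far s [-14.5 -13.5]
[ 0.56025229 -0.05106149  0.05020692] [ -0.57601977 -11.02675021   0.58620348]
```

Emit:
{"api": "play_rows", "payload": {"deltas": [[0, [3, 0, 0], [0, 0, 0]], [0, [5, 0, 0], [0, 0, 0]], [0, [6, 0, 0], [0, 0, 0]], [0, [6.5, 0, 0], [0, 0, 0]], [0, [7, 0, 0], [0, 0, 0]], [0, [7.5, 0, 0], [0, 0, 0]], [0, [8, 0, 0], [0, 0, 0]], [0, [8, 0, 0], [0, 0, 0]]]}}

```text
clock: 7.45
tcp_pos: [0.5607, -0.0445, 0.0502]
orientation: [2.3, 2.135, -0.008]
contact_force: [-0.3, -5.5, -0.6]
grip_width: 0.0003
```

```bash
python3 car.py
```

```text
scene jars s range mm [-86.6  55.4] mid -15.6 +plate far s [-5.5 -4.6]
top jars s range mm [-22.3  55.2] mid 16.4 +plate far s [-7.4 -6.8]
[ 0.56077149 -0.04426156  0.05024245] [ 0.17977137 -3.72346372  0.07343829]
```

Emit:
{"api": "play_rows", "payload": {"deltas": [[0, [1, 0, 0], [0, 0, 0]], [0, [1.5, 0, 0], [0, 0, 0]], [0, [2, 0, 0], [0, 0, 0]], [0, [2.5, 0, 0], [0, 0, 0]], [0, [3, 0, 0], [0, 0, 0]], [0, [3.5, 0, 0], [0, 0, 0]], [0, [3.5, 0, 0], [0, 0, 0]]]}}

```text
clock: 8.43
tcp_pos: [0.5611, -0.0401, 0.0503]
orientation: [2.3, 2.136, -0.007]
contact_force: [0.5, 0.4, -0.9]
grip_width: -0.0001
```

```bash
python3 car.py
```

```text
scene jars s range mm [-81.2  58.4] mid -11.4 +plate far s [-1.6  0.3]
top jars s range mm [-17.9  60.5] mid 21.3 +plate far s [-3.1 -2.6]
[ 0.56115517 -0.04020461  0.05030478] [0.42044418 0.03756058 1.29643152]
```

Emit:
{"api": "play_rows", "payload": {"deltas": [[0, [-12, 0, 0], [0, 0, 0]], [0, [-20, 0, 0], [0, 0, 0]], [0, [-20, 0, -50], [0, 0, 0]], [0, [-20, 0, -110], [0, 0, 0]], [0, [-20, 0, -150], [0, 0, 0]], [0, [-20, 0, -150], [0, 0, 0]]]}}

```text
clock: 9.28
tcp_pos: [0.562, -0.0601, 0.2041]
orientation: [2.297, 2.131, 0.0]
contact_force: [0.7, -0.3, -0.5]
grip_width: 0.0002
```

```bash
python3 car.py
python3 - <<'E'
from h import *
print(go([.412,.330,.22],-11.4))
E
```

```text
scene jars s range mm [-60.   59.7] mid -0.1 +plate far s [-2.7 -0. ]
top jars s range mm [-43.8  58.6] mid 7.4 +plate far s [-3.1 -2.5]
[ 0.55950441 -0.06016697  0.20025809] [-1.05343647  0.5529358  -1.14000669]
([378.0, -176.2, -21.7], [-0.0004, 0.0057, 0.1243])
```

Emit:
{"api": "play_rows", "payload": {"deltas": [[85, [50, -22, -10], [0, 0, 0.02]], [85, [105, -48, -22], [0, 0, 0.04]], [85, [160, -75, -22], [0, 0, 0.06]], [85, [215, -100, -22], [0, 0, 0.08]], [85, [270, -126, -22], [0, 0, 0.1]], [85, [325, -152, -22], [0, 0, 0.124]], [85, [378, -176, -22], [0, 0, 0.124]], [85, [378, -176, -22], [0, 0, 0.124]]]}}

```text
clock: 10.38
tcp_pos: [0.4086, 0.3343, 0.219]
orientation: [2.422, 2.001, -0.01]
contact_force: [0.3, -0.5, -0.5]
grip_width: 0.0852
```

Run:
```python
from h import *
print(np.array(r.camera_model("wrist")["T_tool_cam"]).round(3).tolist())
o=r.get_obs(); print(o["tcp_pos"],o["contact_force"])
p,d,c=grab("wrist","w1.png"); t,dt,ct=grab("top"); s,ds,cs=grab("scene")
cv2.imwrite("pics/c3.png",np.hstack([cv2.resize(t[160:235,240:340,::-1],None,fx=4,fy=4,interpolation=cv2.INTER_CUBIC),cv2.resize(s[150:250,290:390,::-1],(400,300),interpolation=cv2.INTER_CUBIC)]))
for n,D,c2 in(("wrist",d,c),("top",dt,ct),("scene",ds,cs)):
    P=cloud(D,c2).reshape(-1,3)
    m=(P[:,2]>.082)&(P[:,2]<.096)&(abs(P[:,0]-.412)<.045)&(abs(P[:,1]-.367)<.045); Q=P[m]
    q=cv2.minAreaRect((Q[:,:2]*1000).astype(np.float32)) if m.sum()>5 else None; print(n,m.sum(),q,np.median(Q[:,2]) if m.any() else 0)
```

```text
[[-0.002, -0.946, -0.325, 0.084], [1.0, -0.001, -0.001, -0.001], [0.001, -0.325, 0.946, -0.144], [0.0, 0.0, 0.0, 1.0]]
[0.40859037 0.3342825  0.21901123] [ 0.29361205 -0.52760092 -0.50809923]
wrist 1103 ((409.146728515625, 368.677490234375), (12.346861839294434, 63.604148864746094), 78.62452697753906) 0.09080476266205484
top 123 ((412.4187316894531, 366.8621826171875), (13.669154167175293, 63.3245849609375), 78.49539184570312) 0.08940477285893977
scene 95 ((410.2994079589844, 366.925537109375), (15.4898099899292, 63.07314682006836), 78.01948547363281) 0.08987023834897734
```

View pics/w1.png

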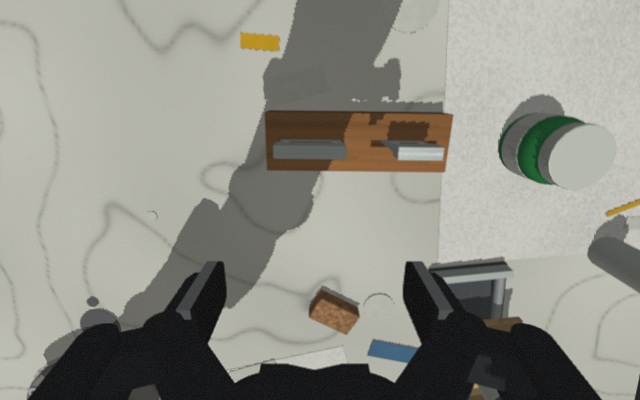

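View pics/c3.png

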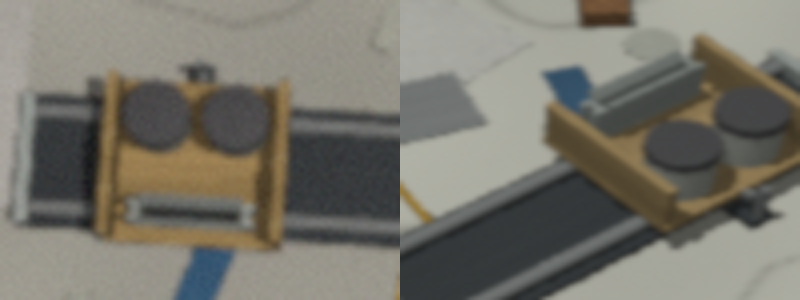

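Wrist view: wide holder at (275–347,150), its plate running along the stand's long axis (roughly world x), so the jaws must turn 90°. The top crop shows tab and post merged at (200,70) with the plates symmetric about it: the carrier is in the station.

Run:
```python
from h import *
o=r.get_obs(); print(o["joints"].round(3))
for a in(78.6,-101.4): print(go([.4105,.3675,.16],a))
```

```text
[-0.236  0.324 -0.673  1.88   0.237  1.025 -1.209]
([38.4, -9.4, 58.6], [-0.0076, 0.0052, -1.5714])
([38.4, -9.4, 58.6], [0.0052, 0.0076, 1.5702])
```

Emit:
{"api": "play_rows", "payload": {"deltas": [[50, [5, -1, 7], [0, 0, -0.18]], [50, [10, -2, 15], [0, 0, -0.36]], [50, [15, -4, 22], [0, 0, -0.54]], [50, [20, -5, 30], [0, 0, -0.72]], [50, [25, -6, 37], [0, 0, -0.9]], [50, [30, -7, 45], [0, 0, -1.08]], [50, [34, -8, 52], [0, 0, -1.26]], [50, [38, -9, 58], [0, 0, -1.44]]]}}

```text
clock: 11.52
tcp_pos: [0.412, 0.3645, 0.1594]
orientation: [-0.512, -3.097, 0.016]
contact_force: [0.3, 0.1, -1.1]
grip_width: 0.0501
```

Run:
```python
from h import *
o=r.get_obs(); print(o["joints"].round(3),o["tcp_pos"])
print(go([.4105,.3675,.061],78.6))
```

```text
[-0.125  0.527 -0.934  1.873  0.501  1.008 -0.034] [0.41200502 0.36453439 0.15938485]
([2.3, 3.4, 98.4], [-0.0104, -0.0011, -0.1289])
```

Emit:
{"api": "play_rows", "payload": {"deltas": [[50, [2, 3, 20], [-0.01, 0, -0.129]], [50, [2, 3, 45], [-0.01, 0, -0.129]], [50, [2, 3, 70], [-0.01, 0, -0.129]], [50, [2, 3, 90], [-0.01, 0, -0.129]], [50, [2, 3, 98], [-0.01, 0, -0.129]], [50, [2, 3, 98], [-0.01, 0, -0.129]]]}}

```text
clock: 12.28
tcp_pos: [0.4109, 0.3667, 0.0611]
orientation: [-0.313, -3.125, 0.001]
contact_force: [-0.6, -0.2, -0.3]
grip_width: 0.0502
```

Run:
```python
from h import *
o=r.get_obs(); print(o["tcp_pos"],go([.4105,.3675,.061],78.6))
P0=grab("wrist","w2.png"); P=cloud(P0[1],P0[2]).reshape(-1,3)
Q=P[(P[:,2]>.084)&(P[:,2]<.096)&(abs(P[:,0]-.412)<.045)&(abs(P[:,1]-.367)<.02)]
print(len(Q),cv2.minAreaRect((Q[:,:2]*1000).astype(np.float32)))
```

```text
[0.41086331 0.36667776 0.06111108] ([0.5, 0.7, 0.1], [-0.0009, -0.0014, -0.0004])
3695 ((408.4053039550781, 368.7645568847656), (12.080106735229492, 64.1255874633789), 78.55863952636719)
```

View pics/w2.png

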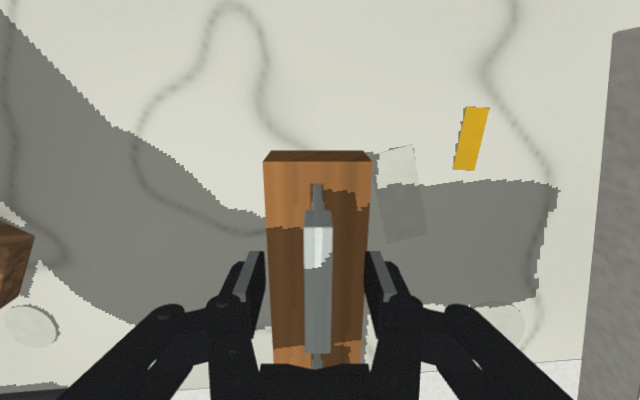

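Emit:
{"api": "play_rows", "payload": {"deltas": [[0, [0, 0.5, 0], [0, 0, 0]], [0, [0, 0.5, 0], [0, 0, 0]], [0, [0, 0.5, 0], [0, 0, 0]], [0, [0, 0.5, 0], [0, 0, 0]], [0, [0, 0.5, 0], [0, 0, 0]], [0, [0, 0.5, 0], [0, 0, 0]]], "squeeze": 60}}

```text
clock: 13.08
tcp_pos: [0.4116, 0.3683, 0.0625]
orientation: [0.312, 3.126, 0.002]
contact_force: [-0.2, -0.1, 6.1]
grip_width: 0.0114
```

Emit:
{"api": "play_rows", "payload": {"deltas": [[0, [0, 0, -8], [0, 0, 0]], [0, [0, 0, -20], [0, 0, 0]], [0, [0, 0, -40], [0, 0, 0]], [0, [0, 0, -70], [0, 0, 0]], [0, [0, 0, -110], [0, 0, 0]], [0, [0, 0, -135], [0, 0, 0]], [0, [0, 0, -135], [0, 0, 0]]]}}

```text
clock: 13.95
tcp_pos: [0.4122, 0.3693, 0.2004]
orientation: [0.312, 3.122, 0.007]
contact_force: [0.1, -0.2, -0.4]
grip_width: 0.011
```

```bash
cat > lip.py <<'E'
from h import *
# carrier pose: plates/jars at 70..92mm, per camera
def carrier():
    for n in("scene","top"):
        p,d,c=grab(n); P=cloud(d,c).reshape(-1,3)
        Q=P[(P[:,2]>.068)&(P[:,2]<.092)&(P[:,0]>.49)&(P[:,0]<.645)&(P[:,1]>-.06)&(P[:,1]<.125)]
        print(n,len(Q),cv2.minAreaRect((Q[:,:2]*1000).astype(np.float32)))
if __name__=="__main__":
    carrier(); o=r.get_obs(); print(o["tcp_pos"],o["contact_force"],o["grip_width"],o["joints"].round(2))
    print(go([.528,.038,.20],-4))
E
python3 lip.py
```

```text
scene 1383 ((569.4473266601562, 35.3452262878418), (133.54568481445312, 115.68643188476562), 85.34662628173828)
top 877 ((568.6956787109375, 32.58146286010742), (130.17056274414062, 114.12127685546875), 85.06633758544922)
[0.41146189 0.36771509 0.19759608] [ 0.07026999 -0.3220317  -0.33394982] 0.011248572176124133 [-0.07  0.49 -1.    1.84  0.47  1.07  0.12]
([-179.5, -300.1, -2.6], [0.0012, -0.0001, 1.4413])
```

Emit:
{"api": "play_rows", "payload": {"deltas": [[0, [-22, -37, 0], [0, 0, 0.18]], [0, [-45, -75, 0], [0, 0, 0.36]], [0, [-67, -112, 0], [0, 0, 0.54]], [0, [-90, -150, -2], [0, 0, 0.72]], [0, [-112, -187, -2], [0, 0, 0.9]], [0, [-135, -225, -2], [0, 0, 1.08]], [0, [-157, -262, -2], [0, 0, 1.26]], [0, [-179, -300, -2], [0, 0, 1.44]]]}}

```text
clock: 15.05
tcp_pos: [0.5269, 0.0367, 0.1983]
orientation: [-2.301, -2.137, 0.001]
contact_force: [0.4, 0.0, -1.3]
grip_width: 0.011
```

```bash
cat > w.py <<'E'
from h import *
import sys
o=r.get_obs(); p,d,c=grab("wrist",sys.argv[1]); np.savez("w.npz",d=d,p=p,T=c[2],K=c[0],D=c[1])
P=cloud(d,c).reshape(-1,3)
print(o["tcp_pos"],R.from_rotvec(o["orientation"]).as_matrix()[:,:2].T.round(4).tolist(),o["contact_force"])
Q=P[(P[:,2]>.068)&(P[:,2]<.09)&(P[:,0]>.505)&(P[:,0]<.553)&(P[:,1]>-.015)&(P[:,1]<.09)]
if len(Q)>9: print("lip/guide pts",len(Q),cv2.minAreaRect((Q[:,:2]*1000).astype(np.float32)))
h=P[(P[:,2]>o["tcp_pos"][2]-.05)&(P[:,2]<o["tcp_pos"][2]-.003)&(abs(P[:,0]-o["tcp_pos"][0])<.02)&(abs(P[:,1]-o["tcp_pos"][1])<.05)]
if len(h)>9: print("holder pts",len(h),cv2.minAreaRect((h[:,:2]*1000).astype(np.float32)))
print(go([.5286,.037,.16],-4.3))
E
python3 w.py w3.png
```

```text
[0.52694787 0.03667047 0.19830614] [[0.0742, 0.9972, 0.0005], [0.9972, -0.0742, -0.0015]] [ 0.44105223  0.01350725 -1.29385607]
lip/guide pts 1257 ((528.337158203125, 52.06864929199219), (64.17144775390625, 22.288232803344727), 84.99188995361328)
holder pts 233 ((528.2822875976562, 67.83637237548828), (5.981975555419922, 6.548130989074707), 85.08379364013672)
([7.7, -0.8, 37.9], [-0.0008, 0.0032, -0.0143])
```

View pics/w3.png

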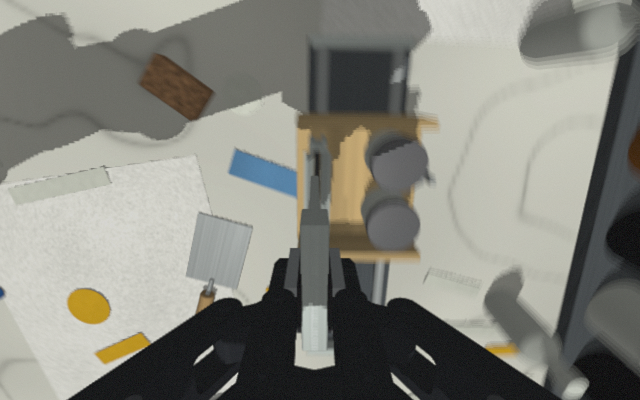

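Holder plate edge (315,180–240) lines up nearly with the dark slot line (317,165). About 1.5 mm in +x is needed.

Emit:
{"api": "play_rows", "payload": {"deltas": [[0, [0, 1.5, 15], [0, 0, 0]], [0, [-0.5, 1.5, 30], [0, 0, 0]], [0, [-0.5, 1.5, 45], [0, 0, 0]], [0, [-0.5, 1.5, 53], [0, 0, 0]], [0, [-0.5, 1.5, 53], [0, 0, 0]], [0, [-0.5, 1.5, 53], [0, 0, 0]]]}}

```text
clock: 15.85
tcp_pos: [0.5305, 0.029, 0.1453]
orientation: [2.316, 2.119, -0.003]
contact_force: [0.3, 0.2, -1.0]
grip_width: 0.0111
```

```bash
python3 w.py w4.png
python3 - <<'E'
import cv2
from h import *
a=cv2.imread("pics/w4.png")[60:360,180:480]
p,d,c=grab("scene")
cv2.imwrite("pics/c4.png",np.hstack([cv2.resize(a,(400,400)),cv2.resize(p[140:240,290:390,::-1],(400,400),interpolation=cv2.INTER_CUBIC)]))
E
```

```text
[0.53046838 0.02901115 0.14533735] [[0.0887, 0.9961, -0.0029], [0.9961, -0.0887, -0.0001]] [ 0.32281498  0.19524605 -0.95883001]
lip/guide pts 1765 ((527.4713134765625, 45.18865203857422), (78.16136932373047, 22.706689834594727), 85.5120849609375)
holder pts 233 ((532.2183837890625, 60.06778335571289), (5.7741522789001465, 6.305142402648926), 81.62287902832031)
([7.9, -2.7, -14.5], [0.0003, 0.003, -0.014])
```

View pics/c4.png

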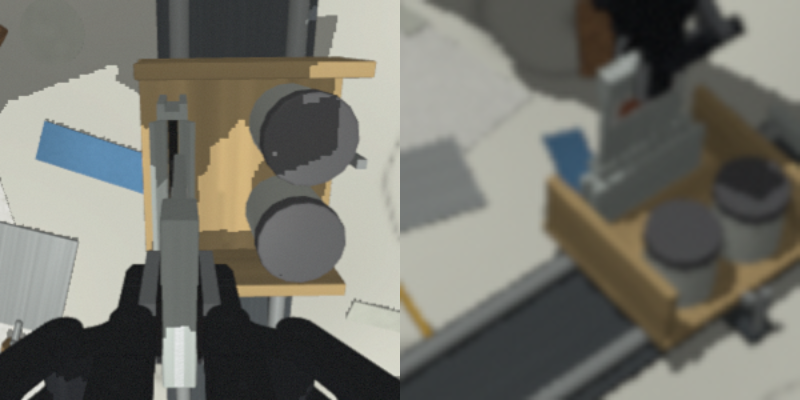

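Emit:
{"api": "play_rows", "payload": {"deltas": [[0, [3, -2, 0], [0, 0, -0.007]], [0, [7, -3.6, 0], [0, 0, -0.014]], [0, [7, -3.6, 0], [0, 0, -0.014]], [0, [7, -3.6, 0], [0, 0, -0.014]], [0, [7, -3.6, 0], [0, 0, -0.014]]]}}

```text
clock: 16.58
tcp_pos: [0.5276, 0.0359, 0.1455]
orientation: [2.302, 2.135, -0.003]
contact_force: [0.1, -0.9, -0.5]
grip_width: 0.011
```

```bash
python3 w.py w5.png
```

```text
[0.52763142 0.03594135 0.14548411] [[0.0754, 0.9971, -0.0031], [0.9972, -0.0754, 0.0002]] [ 0.11724388 -0.88488247 -0.53407679]
lip/guide pts 1524 ((527.742919921875, 48.402095794677734), (71.57296752929688, 22.753263473510742), 85.46196746826172)
holder pts 232 ((528.8128051757812, 67.1103744506836), (5.7483744621276855, 6.288349628448486), 85.50341796875)
([1.1, 0.9, -14.5], [0.0002, 0.003, -0.0004])
```

Emit:
{"api": "play_rows", "payload": {"deltas": [[0, [0, 0.3, 3], [0, 0, 0]], [0, [0, 0.3, 6], [0, 0, 0]], [0, [0, 0.3, 9], [0, 0, 0]], [0, [0, 0.3, 12], [0, 0, 0]], [0, [0, 0.3, 12], [0, 0, 0]]]}}

```text
clock: 17.25
tcp_pos: [0.5277, 0.0358, 0.1331]
orientation: [2.302, 2.135, -0.004]
contact_force: [-0.1, -0.5, -0.7]
grip_width: 0.0109
```

```bash
python3 w.py w6.png
```

```text
[0.5277453  0.0358494  0.13314957] [[0.0753, 0.9972, -0.0031], [0.9972, -0.0753, -0.0003]] [-0.11489851 -0.54654609 -0.65041741]
lip/guide pts 1631 ((527.9752197265625, 51.27239227294922), (65.8936767578125, 22.73636245727539), 85.6028823852539)
holder pts 984 ((527.7066650390625, 47.44822692871094), (57.4307861328125, 22.682493209838867), 85.49744415283203)
([1.1, 0.6, -26.7], [0.0, 0.0031, -0.0003])
```

No contact yet, well aligned. Continue down.

Emit:
{"api": "play_rows", "payload": {"deltas": [[0, [0, 0, 2], [0, 0, 0]], [0, [0, 0, 4], [0, 0, 0]], [0, [0, 0, 6], [0, 0, 0]], [0, [0, 0, 8], [0, 0, 0]], [0, [0, 0, 10], [0, 0, 0]], [0, [0, 0, 12], [0, 0, 0]], [0, [0, 0, 12], [0, 0, 0]]]}}

```text
clock: 18.18
tcp_pos: [0.5277, 0.0358, 0.1211]
orientation: [2.302, 2.135, -0.004]
contact_force: [0.5, -0.4, 0.1]
grip_width: 0.0114
```

Emit:
{"api": "play_rows", "payload": {"deltas": [[0, [0, 0, 2], [0, 0, 0]], [0, [0, 0, 4], [0, 0, 0]], [0, [0, 0, 6], [0, 0, 0]], [0, [0, 0, 8], [0, 0, 0]], [0, [0, 0, 10], [0, 0, 0]], [0, [0, 0, 12], [0, 0, 0]], [0, [0, 0, 14], [0, 0, 0]], [0, [0, 0, 14], [0, 0, 0]]], "squeeze": 90}}

```text
clock: 19.18
tcp_pos: [0.5278, 0.0358, 0.1073]
orientation: [2.302, 2.135, -0.004]
contact_force: [-2.1, -1.2, 5.7]
grip_width: 0.0106
```

Emit:
{"api": "play_rows", "payload": {"deltas": [[0, [0, 0, 1.5], [0, 0, 0]], [0, [0, 0, 3], [0, 0, 0]], [0, [0, 0, 4.5], [0, 0, 0]], [0, [0, 0, 6], [0, 0, 0]], [0, [0, 0, 7], [0, 0, 0]], [0, [0, 0, 7.5], [0, 0, 0]], [0, [0, 0, 8], [0, 0, 0]], [0, [0, 0, 8], [0, 0, 0]]]}}

```text
clock: 20.18
tcp_pos: [0.5281, 0.0362, 0.1005]
orientation: [2.301, 2.134, -0.003]
contact_force: [-4.1, -0.1, 12.9]
grip_width: 0.0106
```

Emit:
{"api": "play_rows", "payload": {"deltas": [[0, [0, -0.5, 1.5], [0, 0, 0]], [0, [0, -1, 3], [0, 0, 0]], [0, [0, -1, 4], [0, 0, 0]], [0, [0, -1, 4], [0, 0, 0]], [0, [0, -1, 4], [0, 0, 0]]]}}

```text
clock: 20.8
tcp_pos: [0.5288, 0.0383, 0.1002]
orientation: [2.299, 2.134, 0.002]
contact_force: [-9.0, 2.0, 34.5]
grip_width: 0.0103
```

```bash
python3 lip.py
python3 - <<'E'
from h import *
w=grab("wrist","w7.png")[0]; p=grab("scene")[0]; t=grab("top")[0]
z=lambda a:cv2.resize(a[:,:,::-1],(400,300),interpolation=cv2.INTER_CUBIC)
cv2.imwrite("pics/c7.png",np.vstack([np.hstack([z(w[60:360,120:520]),z(p[145:235,285:405])]),np.hstack([z(t[160:235,240:340]),z(p[70:160,360:480])])]))
o=r.get_obs(); print(o["tcp_pos"],R.from_rotvec(o["orientation"]).as_matrix()[:,2].round(4),o["contact_force"])
E
```

```text
scene 1286 ((569.5345458984375, 38.13146209716797), (134.05995178222656, 115.27477264404297), 85.31439208984375)
top 130 ((583.5873413085938, -13.218011856079102), (36.55644989013672, 74.33511352539062), 88.90945434570312)
[0.52883559 0.03835335 0.10021521] [-9.07264005  1.08011327 35.28645786] 0.010704646773971168 [ 0.27  0.47 -0.58  1.99  0.36  0.78 -0.59]
([-0.6, -0.4, -99.8], [0.0045, 0.0023, -0.0047])
[0.52880324 0.03834564 0.10021224] [ 0.0043 -0.0026 -1.    ] [-9.25609451  1.63871223 33.62845105]
```

View pics/c7.png

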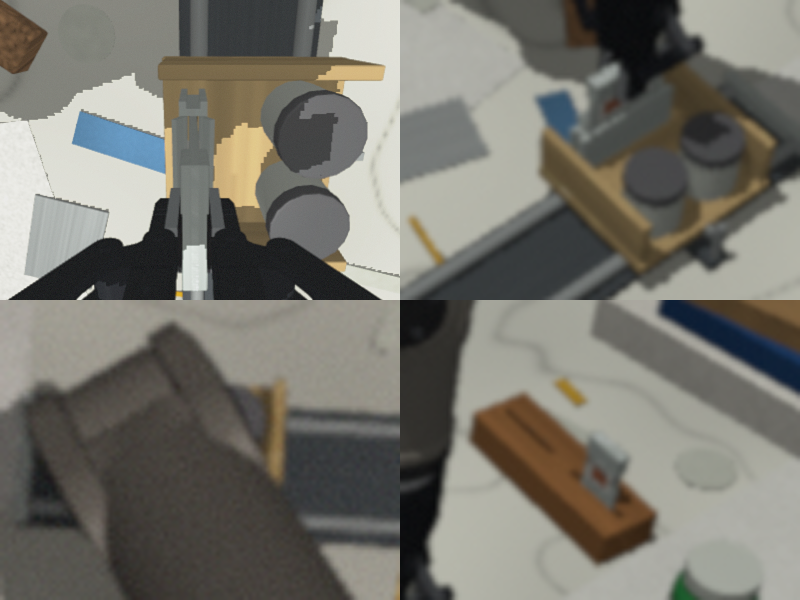

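Firm stop reached: 35 N with no further travel. The narrow holder is untouched. The hard press nudged the carrier about 2 mm, so I ease the push and bring it back.

Emit:
{"api": "play_rows", "payload": {"deltas": [[0, [-0.5, -0.3, 2.5], [0, 0, 0]], [0, [-1, -0.5, 2], [0, 0, 0]], [0, [-2, -0.5, 1.5], [0, 0, 0]], [0, [-2, -0.5, 1.5], [0, 0, 0]], [0, [-2, -0.5, 1.5], [0, 0, 0]]]}}

```text
clock: 21.68
tcp_pos: [0.5284, 0.0384, 0.1004]
orientation: [2.298, 2.135, 0.005]
contact_force: [-6.8, 2.1, 18.0]
grip_width: 0.0104
```

```bash
python3 lip.py
```

```text
scene 1278 ((569.6018676757812, 37.616607666015625), (132.89276123046875, 114.04183197021484), 85.43638610839844)
top 127 ((584.090576171875, -13.157381057739258), (36.63338851928711, 73.46111297607422), 88.81971740722656)
[0.52839139 0.03843234 0.10043493] [-5.82962481  1.53721318 18.65644308] 0.010272887578949667 [ 0.27  0.47 -0.58  1.99  0.36  0.78 -0.59]
([-0.5, 0.2, -99.6], [0.0055, 0.0008, -0.0035])
```

Emit:
{"api": "play_rows", "payload": {"deltas": [[0, [-2, -0.5, 1.2], [0, 0, 0]], [0, [-3.5, -0.8, 1.2], [0, 0, 0]], [0, [-5, -0.8, 1.2], [-0.005, 0, 0]], [0, [-5, -0.8, 1.2], [-0.005, 0, 0]], [0, [-5, -0.8, 1.2], [-0.005, 0, 0]], [0, [-5, -0.8, 1.2], [-0.005, 0, 0]]]}}

```text
clock: 22.52
tcp_pos: [0.5285, 0.0363, 0.1006]
orientation: [2.294, 2.135, 0.017]
contact_force: [-1.2, 4.8, 9.9]
grip_width: 0.0105
```

```bash
python3 lip.py
```

```text
scene 1284 ((570.1786499023438, 37.27783203125), (133.43576049804688, 115.16809844970703), 84.76924133300781)
top 124 ((615.0654907226562, 19.681549072265625), (146.46661376953125, 60.388206481933594), 59.455955505371094)
[0.52849347 0.0362799  0.10056539] [-1.61716055  5.53436662 10.0840864 ] 0.010539999754313894 [ 0.28  0.47 -0.58  1.99  0.36  0.77 -0.59]
([1.9, 0.7, -99.4], [0.0135, -0.0025, -0.0019])
```

Emit:
{"api": "play_rows", "payload": {"deltas": [[0, [0, 0, 1.5], [0.006, 0, 0]], [0, [0, 0, 2], [0.013, -0.002, 0]], [0, [0, 0, 2], [0.013, -0.002, 0]], [0, [0, 0, 2], [0.013, -0.002, 0]], [0, [0, 0, 2], [0.013, -0.002, 0]]]}}

```text
clock: 23.25
tcp_pos: [0.5291, 0.0374, 0.1004]
orientation: [2.299, 2.14, 0.003]
contact_force: [-6.2, -0.2, 18.7]
grip_width: 0.0105
```

```bash
python3 car.py; python3 lip.py
python3 - <<'E'
from h import *
p=grab("scene")[0]; a=cv2.imread("pics/scene0.png")
# template check: jars+plates region vs. the frame saved right after the click is not kept; show crop instead
cv2.imwrite("pics/c8.png",cv2.resize(p[185:235,340:410,::-1],(700,500),interpolation=cv2.INTER_CUBIC))
E
```

```text
scene jars s range mm [-59.4  63.4] mid 2.0 +plate far s [1.9 3.8]
top jars s range mm [-63.3 -31.4] mid -47.3 +plate far s [-113.1 -113.1]
[0.52911047 0.0373913  0.10040538] [-6.14211157  0.23420283 19.9590423 ]
scene 1266 ((568.7547607421875, 38.26128005981445), (133.0195770263672, 116.8184814453125), 85.74652099609375)
top 100 ((589.6797485351562, -14.671016693115234), (33.74123764038086, 61.924190521240234), 88.75411987304688)
[0.52909347 0.03739528 0.10041479] [-5.990015    0.40705455 18.88094525] 0.01032966225542231 [ 0.28  0.47 -0.58  1.98  0.36  0.78 -0.58]
([0.6, -0.9, -99.6], [0.002, -0.001, -0.0015])
```

View pics/c8.png

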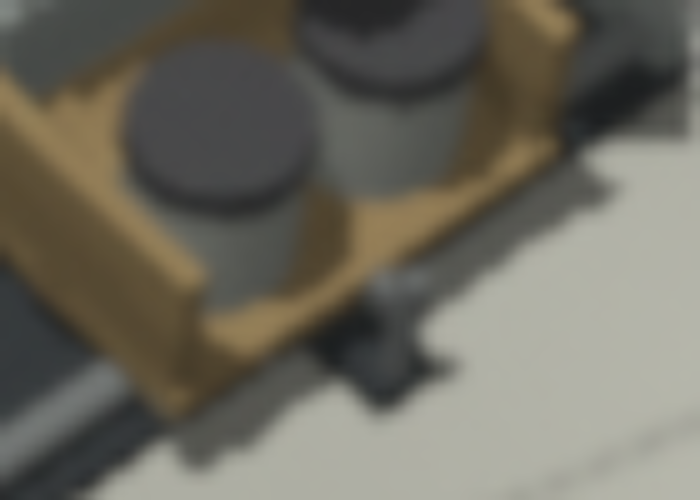

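```bash
python3 -c "
from bench import r
o=r.get_obs(); print(o['tcp_pos'],o['contact_force'],o['grip_width'],o['clock']); print(r.hand_in())"
```

```text
[0.52912099 0.03738289 0.10040123] [-6.01053889  1.75375585 18.26458529] 0.010511044532985793 23.5
the job is handed in; nothing more can be done
None
```

I pushed the carrier into the labelling station. I then took the wide holder from the stand and pressed it into the slot until it hit the firm stop, and handed in at 23.5 s while still holding it pressed.

- **Holder home:** the last reading showed the tool at 100.4 mm, where fully home should put it at about 100.5 mm. It was pressing with about 18 N, more than the 10.5 N full spring force. Pushing harder earlier, to about 35 N, gave almost no further travel. The last readings showed about 0.2° of tilt and a steady grip.
- **Carrier in station:** the resistance rose to about 12 N at the bump and fell to zero once past it. The tab and post look aligned in the pictures.
- **Less certain:** the cameras disagree by about 3 mm on exactly where the carrier sits. The 35 N press shifted it about 2–4 mm along the rail, and I only partly nudged it back. My best estimate is 0 to 3 mm past the station's centre, inside its ±5 mm range. About 6 N of sideways force across the slot remained at hand-in.
- **Everything else:** in the last wide view the narrow holder was still in the stand. I did not notice anything else having moved, but I did not check each item.

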